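# Hang the glaze ladle in its pail

## Robot

A 6-joint arm with a two-finger parallel gripper is mounted at the origin on the work surface; the furniture and walls round the work are solid. World frame = base frame: x ahead of the robot, y to its left, z up, the work surface at z = 0. Lengths are in m, angles in degrees, forces in N, time in s.
With the tool pointing down it reaches from about 0.275 to 0.725 m from the base axis. Payload 5.6 kg.
Tool frame: the origin (TCP) lies on the centre line of the jaws, within the pads' length; the fingertips stand 14 mm ahead of it and the grasp point (between the pads) lies 5 mm behind it (env.tip_extent is the distance from the TCP to the fingertips, in m); z points along the fingers, y is the line along which they close (so a half turn about z gives the same grasp; the last joint's range is limited). The gripper opens to 85 mm and grips with 20 to 120 N. Pads are 22 mm wide; open, the fingers measure 114 mm over their backs; the gripper's body (76 mm by 85 mm) begins 54 mm behind the grasp point. The pads swing forward as they close: fully open they stand 13 mm farther back than shut.
Start: joints at [-57.605, 14.616, 6.199, 0, -81.583, -16.306], TCP at [0.152, -0.528, 0.245] pointing down, gripper open.
Joint ranges: [-168.99, 168.99], [-69.2, 112.95], [-62.41, 85.93], [-164.36, 98.24], [-168.68, -3.75], [-174.98, 174.98]. Speed limits (degrees/s): [147.25, 147.25, 180, 180, 180, 180].

## Interface

Orientations are given as [roll, pitch, yaw] about the fixed x, y, z axes, in that order (R = Rz(yaw) Ry(pitch) Rx(roll)).
In Python, from bench import env gives the robot as it stands. The module is installed in compiled form; this text tells all that it offers.
- The arm moves only by the shell command python3 -m pendant 'ROWS' [FORCE]. ROWS is JSON, a list of rows, each a list of 5 numbers: the finger opening in m, from 0 to 0.0854, then the shift along the tool's x, y, z in m, then the turn about the tool's z in degrees. In form: [[fingers, tx, ty, tz, twist], ...]. A call has 1 to 10 rows; each row shifts and turns the commanded pose from where the row before left it, along the tool's axes as they then stand; what a row does not reach is not made up. A row lasts 1/10 s, in which the tool goes at most 50 mm and 8.59 degrees, less where a joint would pass 70% of its speed; a pose out of reach is approached as far as the arm can. A call is refused whole if a number of a shift passes 0.05 or a number of a turn 8.59, either way. A call with a gripper value outside its range is refused whole. The fingers move at their own pace and stop on an object; FORCE is the grip in N (left out, the last holds). Time passes only in rows, so rows that do not move let the fingers close. It gives the time, the measured TCP pose, the force, the opening and the grip force at its end, in the units of the state.
- env.sense(): the state, without advancing time (a new reading comes with each control period).
- env.capture(name): name is "scene" or "top"; returns a dict with "frame" (480x640x3 uint8, red, green, blue), "z_map" (480x640 float32, m along the optical axis (not along the pixel's ray), 0 where there is no reading), "mtx" (3x3 intrinsics, pixels), "xyz" and "rotation" of the camera in the world. Camera axes: x right, y down, z forward; pixel columns grow to the right and rows downward; lengths in m; the calibration is good to about 2 mm. A picture is of the moment at which its call begins.
- env.hand_in(): hands the job in; it is judged then, once.
Trained networks look in the newest picture that a camera, given by its name, has taken for a name from the list of things; names that differ only in an ending like _2 or _b are one class to them, and where a whole thing is asked for, a point or a joint stands for the part that bears it (a point fixed in the world has none). Each returns a list of dicts, best first, with "conf" (0 to 1); they miss things now and then, are a little off and sometimes report something else, mostly with a low value. They report only what shows in the picture. A call takes as long as a camera call.
- env.outline_of(camera, target): "mask" (480x640 bool, what is visible of it) and "at" ([column, row] in pixels, amid what is visible of it).
The state is a dict: "time": time; "joints": joint angles; "joint_velocities": joint speeds; "joint_efforts": joint torques, N m; "ee_pos": TCP position; "tcp_rot": TCP orientation; "wrist_force": force on the tool from outside, world axes, zero at the start; "wrist_torque": the same for the moment, N m; "gripper_width": finger opening in m; "grasp_force": force on a finger pad.
Only numpy, scipy, OpenCV 4.12 (cv2) and the standard library are available. Lean on these libraries where they do the work, as an engineer would, in place of code of your own. Each camera call takes 0.05 s, during which the arm holds its last target. There are 200 camera calls.

## Task

The glaze ladle has been left leaning in the wooden tool caddy. Take it out by its wooden grip and hang it upright in the enamel pail: bowl inside, its sprung hook pressed fully home over the rolled rim on the side away from the fallen bail, then let go. Press no harder than the spring needs, do not shove or tip the pail or upset the caddy, and leave the other pots where they stand.

Things in the scene. Friction and masses are not known exactly. Their poses are not given: they have to be found in the camera images.
- ladle: Glaze ladle, 196 mm, 0.22 kg. Origin on the handle's axis; z along the handle to the grip's free end, +x hook side, -x bowl side. Flat stem x +-2, y +-7 mm, z -72 to 31. A hook is clamped on the stem by a thumbscrew, its bridge's underside anywhere from z -8 to 20 mm (not reported). Starts in the caddy, bowl down, leaning 37 deg to the caddy's -x, hook side up: lift it straight up 135 mm.
- ladle_grip (a point): Middle of the free part of the wooden grip, at ladle z 78 mm. The grip is 22 mm across ladle x, 18 mm across ladle y, and runs from z 36 to z 108 mm.
- ladle_bowl (a point): Point inside the ladle's round bowl, at ladle x -33.5, z -70 mm. Bowl 62 mm wide, 32 mm deep, axis along ladle z, mouth at z -56, bottom at z -88 mm.
- spring_leg (a joint): Bend of the hook's 14 mm wide spring leg, rad; 0 relaxed. From the bridge (x to 11.5) it leans in to a knee 10.5 mm below the bridge (4.8 mm free to the stem), then flares to its tip 31 mm below (12.4 mm free). The 7 mm rim bears on it from 15 mm above home, bends it to 0.2 for 8-16 N down with the stem on the rim (more if held off); it snaps under, back below 0.15, and the bridge stops hard.
- pail: White enamel pail, open top, 130 mm high, about 1 kg, loose. Origin at the centre of its underside, z up. Wall 3 mm; blue rolled rim 7 mm thick, middle line on a 95 mm radius (91.5 inside, 98.5 outside), top at z 130. Ears at +-y; the wire bail with its wooden roll lies dropped on the -x side, so the +x side is free. Home, the ladle's axis is about 90 mm from the pail's.
- pail_rim (a point): Centre of the pail's mouth, level with the top of the rim (130 mm above the pail's origin).
- caddy: Open wooden tool caddy, 96 x 146 mm, 130 mm high, 1.4 kg, loose. Origin under the centre of the ladle's compartment (inside 80 mm along x, 70 along y, floor at z 8), z up. The other compartment, on the +y side, holds two ribs that rise at most 20 mm above its walls. The ladle leans over the -x wall.
- blue_mug: Stoneware mug with a blue rim, 132x110x93 mm, to be left alone. Origin at the centre of its underside.
- dark_bowl: Dark purple tea bowl, 128x127x84 mm, to be left alone. Origin at the centre of its underside.
- amber_bowl: Pale tea bowl with an amber rim, 130x133x78 mm, to be left alone. Origin at the centre of its underside.

How it is judged:
By the outcome, as a careful person would: the job done as asked, in the order asked, and still so for the second after the job is handed in, with the robot touching nothing.
It also fails if it takes over 48 s, if anything falls off the work surface, if the arm or the gripper's body presses on something with over 40 N, if the wrist force passes 120 N, or if a joint passes its speed limit or range.

## Working session

There is one attempt and no reset: what is moved stays moved. The work goes in short steps, Python scripts to look and compute and a shell command to move; the robot and the scene stay as the last step left them, time stands still between calls to the robot, and variables do not carry over. Pictures are saved under pics/ and viewed, at most 10 in all, crops included, and the job is handed in when it is done.

```bash
mkdir -p pics; cat > h.py <<'E'
import numpy as np, cv2
from bench import env
from scipy.spatial.transform import Rotation as R
def cap(n):
    c=env.capture(n); return c
def pts(c,mask=None):
    z=c["z_map"]; m=z>0
    if mask is not None: m&=mask
    v,u=np.nonzero(m); d=z[v,u]; K=np.array(c["mtx"])
    p=np.stack([(u-K[0,2])/K[0,0]*d,(v-K[1,2])/K[1,1]*d,d],1)
    rot=np.array(c["rotation"])
    if rot.shape!=(3,3): rot=R.from_euler('xyz',rot,degrees=True).as_matrix()
    return p@rot.T+np.array(c["xyz"]), np.stack([u,v],1)
def save(c,n,crop=None,s=1):
    f=c["frame"][:,:,::-1]
    if crop: x0,y0,x1,y1=crop; f=f[y0:y1,x0:x1]
    cv2.imwrite("pics/"+n,cv2.resize(f,None,fx=s,fy=s,interpolation=cv2.INTER_CUBIC))
E
python3 - <<'E'
from h import *
s=env.sense(); print({k:np.round(v,3) for k,v in s.items()}, env.tip_extent)
fr=[]
for n in ("scene","top"):
    c=cap(n); fr.append(c["frame"]); print(n,np.round(c["mtx"],1).tolist(),np.round(c["xyz"],3),np.round(c["rotation"],3).tolist())
    for t in ("ladle","ladle_grip","ladle_bowl","pail","pail_rim","caddy","spring_leg"):
        for d in env.outline_of(n,t)[:2]:
            p,_=pts(c,d["mask"]); print(t,round(d["conf"],2),np.round(d["at"]),d["mask"].sum(),np.round(np.percentile(p,[2,50,98],axis=0),3).tolist() if len(p) else None)
            
    save(c,n+"0.png")
E
```

```text
{'time': np.float64(0.0), 'joints': array([-5.7607e+01,  1.4654e+01,  6.1300e+00, -2.7000e-02, -8.1586e+01,
       -1.6306e+01]), 'joint_velocities': array([ 0.115,  0.054, -0.057, -0.023, -0.015, -0.072]), 'joint_efforts': array([-0.0000e+00, -3.8663e+01,  2.3794e+01,  5.3650e+00, -6.0000e-03,
        0.0000e+00]), 'ee_pos': array([ 0.152, -0.528,  0.244]), 'tcp_rot': array([ 1.79887e+02, -5.00000e-03, -1.63916e+02]), 'wrist_force': array([-0.078,  0.196, -0.25 ]), 'wrist_torque': array([-0.066,  0.021, -0.035]), 'grasp_force': np.float64(0.0), 'gripper_width': np.float64(0.085)} 0.014
scene [[572.1, 0.0, 309.5], [0.0, 572.1, 240.5], [0.0, 0.0, 1.0]] [-0.277  0.572  0.832] [-125.218, 0.92, -128.229]
ladle 0.65 [193. 283.] 276 [[0.482, 0.232, 0.106], [0.497, 0.245, 0.173], [0.565, 0.252, 0.197]]
ladle_grip 0.61 [191. 282.] 269 [[0.482, 0.233, 0.11], [0.496, 0.245, 0.174], [0.559, 0.252, 0.197]]
ladle_bowl 0.78 [195. 282.] 273 [[0.482, 0.229, 0.1], [0.498, 0.245, 0.17], [0.572, 0.252, 0.197]]
pail 0.66 [368. 227.] 5709 [[0.432, -0.33, 0.007], [0.527, -0.217, 0.079], [0.62, -0.142, 0.1
[... 408 characters left out ...]
]]
ladle_grip 0.81 [197. 225.] 894 [[0.487, 0.22, 0.01], [0.546, 0.234, 0.116], [0.589, 0.253, 0.197]]
ladle_bowl 0.68 [449. 330.] 3826 [[0.275, -0.319, 0.004], [0.33, -0.271, 0.02], [0.392, -0.197, 0.077]]
ladle_bowl 0.67 [198. 224.] 941 [[0.485, 0.217, 0.01], [0.545, 0.234, 0.116], [0.591, 0.253, 0.197]]
pail 0.8 [443. 231.] 9300 [[0.433, -0.328, 0.001], [0.534, -0.257, 0.008], [0.618, -0.144, 0.13]]
pail 0.58 [314. 165.] 2517 [[0.616, -0.033, 0.003], [0.678, 0.014, 0.041], [0.719, 0.062, 0.092]]
caddy 0.68 [179. 206.] 4165 [[0.512, 0.184, 0.005], [0.572, 0.268, 0.105], [0.619, 0.333, 0.133]]
spring_leg 0.4 [199. 208.] 128 [[0.554, 0.223, 0.009], [0.57, 0.23, 0.103], [0.599, 0.247, 0.121]]
```

View pics/scene0.png

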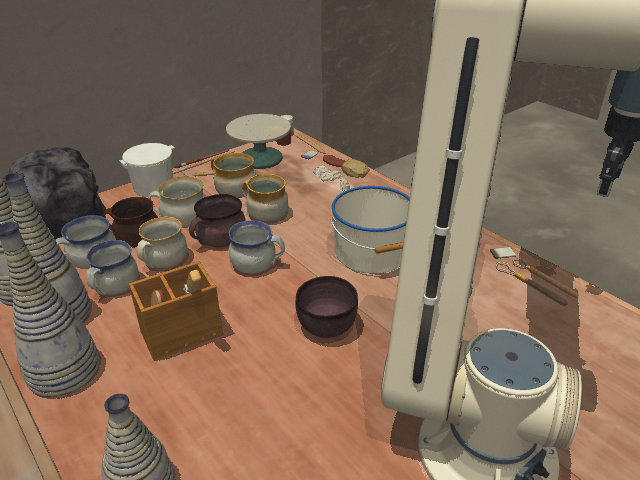

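View pics/top0.png

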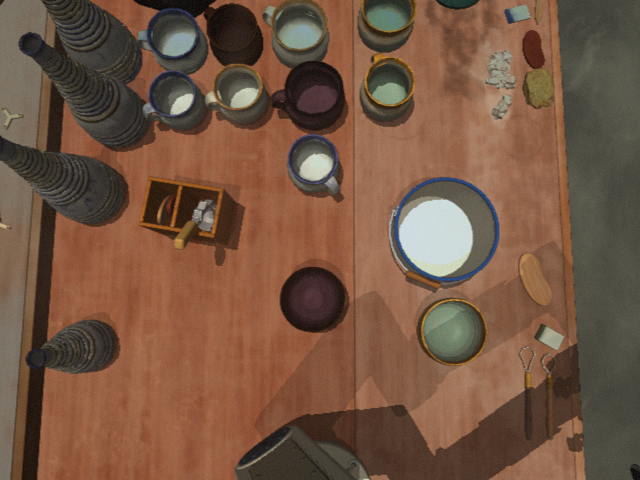

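```bash
python3 - <<'E'
from h import *
from scipy.optimize import least_squares
c=cap("top")
# pail rim: points at z 0.12-0.135 
p,uv=pts(c)
m=(abs(p[:,0]-0.525)<.14)&(abs(p[:,1]+0.235)<.14)&(p[:,2]>.118)&(p[:,2]<.140)
q=p[m]
rgb=c["frame"][uv[m][:,1],uv[m][:,0]].astype(int)
bl=(rgb[:,2]-rgb[:,0]>25); q=q[bl]; print(len(q),q[:,2].mean())
f=least_squares(lambda s:np.hypot(q[:,0]-s[0],q[:,1]-s[1])-s[2],[.525,-.235,.095],loss='soft_l1',f_scale=.003); print("rim",f.x)
# non-blue items near pail: ears/bail
r=np.hypot(p[:,0]-f.x[0],p[:,1]-f.x[1]); a=np.degrees(np.arctan2(p[:,1]-f.x[1],p[:,0]-f.x[0]))
mm=(r>.103)&(r<.15)&(p[:,2]>.02)
h,e=np.histogram(a[mm],np.arange(-180,181,10)); print([(int(e[i]),int(h[i]),round(float(p[mm][(a[mm]>=e[i])&(a[mm]<e[i+1]),2].max()),3)) for i in range(len(h)) if h[i]])
# caddy top
k=(p[:,0]>.45)&(p[:,0]<.68)&(p[:,1]>.13)&(p[:,1]<.36)&(p[:,2]>.122)&(p[:,2]<.136)
print(cv2.minAreaRect(p[k][:,:2].astype(np.float32)),np.round(p[k].min(0),3),np.round(p[k].max(0),3))
# ladle grip points high
d=max(env.outline_of("top","ladle"),key=lambda d:-abs(d["at"][0]-197)); g,_=pts(c,d["mask"]); g=g[g[:,2]>.1]
o=np.argsort(g[:,2])
for b in range(100,205,8):
    t=g[(g[:,2]>b/1e3)&(g[:,2]<=(b+8)/1e3)]
    if len(t): print(b,len(t),np.round(t.mean(0),3),np.round(np.ptp(t[:,1]),3))
c=cap("scene"); d=env.outline_of("scene","ladle_grip")[0]; g,_=pts(c,d["mask"])
for b in range(100,205,8):
    t=g[(g[:,2]>b/1e3)&(g[:,2]<=(b+8)/1e3)]
    if len(t): print('s',b,len(t),np.round(t.mean(0),3),np.round(np.ptp(t[:,1]),3))
E
```

```text
1026 0.12859798671483516
rim [ 0.52758707 -0.23693568  0.09450546]
[(-180, 75, 0.077), (-170, 105, 0.084), (-160, 8, 0.084), (-150, 1, 0.088), (60, 2, 0.106), (70, 5, 0.104), (80, 2, 0.1), (90, 2, 0.092), (100, 2, 0.088), (110, 2, 0.087), (120, 1, 0.084), (130, 7, 0.087), (140, 40, 0.087), (150, 25, 0.088), (160, 27, 0.088), (170, 95, 0.088)]
((0.5679566860198975, 0.26136690378189087), (0.14774776995182037, 0.09647106379270554), 80.57679748535156) [0.51  0.182 0.122] [0.626 0.34  0.136]
100 33 [0.567 0.23  0.104] 0.015
108 36 [0.553 0.232 0.113] 0.018
116 71 [0.553 0.232 0.119] 0.017
124 12 [0.539 0.234 0.128] 0.012
132 6 [0.534 0.229 0.136] 0.003
140 17 [0.531 0.233 0.145] 0.016
148 37 [0.529 0.234 0.152] 0.015
156 40 [0.523 0.235 0.16 ] 0.016
164 40 [0.517 0.236 0.168] 0.015
172 36 [0.511 0.237 0.176] 0.015
180 44 [0.506 0.238 0.184] 0.016
188 87 [0.494 0.241 0.192] 0.018
196 40 [0.495 0.242 0.198] 0.014
s 100 4 [0.571 0.231 0.105] 0.029
s 108 27 [0.552 0.232 0.112] 0.052
s 116 13 [0.554 0.239 0.119] 0.009
s 124 5 [0.521 0.242 0.128] 0.012
s 132 14 [0.521 0.242 0.136] 0.014
s 140 19 [0.516 0.243 0.144] 0.015
s 148 18 [0.51  0.245 0.152] 0.014
s 156 20 [0.506 0.246 0.16 ] 0.014
s 164 22 [0.499 0.246 0.168] 0.012
s 172 23 [0.493 0.247 0.176] 0.016
s 180 39 [0.487 0.247 0.185] 0.018
s 188 65 [0.489 0.244 0.192] 0.018
s 196 13 [0.493 0.243 0.197] 0.011
```

The scene view shows the caddy at (177,310) with the grip leaning out at (190,282), and the pail at (368,228), partly behind the arm. The top view shows the grip at (187,232), the hook at (203,212), the pail at (445,230) and the bail roll at (422,281), so the pail's free side is up and slightly right.

```bash
cat >> h.py <<'E'
def go(target,yaw=None,ref=None):
    """tool shift and twist (twist applied first) from the present pose to target"""
    s=env.sense(); p=np.array(s["ee_pos"]); M=R.from_euler('xyz',s["tcp_rot"],degrees=True)
    y0=s["tcp_rot"][2]; tw=0
    if yaw is not None: tw=-((yaw-y0+180)%360-180)
    M2=R.from_euler('xyz',[180,0,y0-tw],degrees=True)
    d=np.array(target)-p
    print("pose",np.round(p,4),np.round(s["tcp_rot"],1),"twist",round(tw,1),"shift",np.round(M2.inv().apply(d),4),"len",round(np.linalg.norm(d),3))
E
python3 - <<'E'
from h import *
c=cap("top"); p,uv=pts(c); C=np.array([.5276,-.237])
rgb=c["frame"][uv[:,1],uv[:,0]].astype(int)
r=np.hypot(*(p[:,:2]-C).T); a=np.degrees(np.arctan2(p[:,1]-C[1],p[:,0]-C[0]))
m=(r>.1)&(r<.16)&(p[:,2]>.02)&(rgb[:,0]-rgb[:,2]>50); q=p[m]
print("roll",len(q),q.mean(0),cv2.minAreaRect(q[:,:2].astype(np.float32)))
v=q.mean(0)[:2]-C; print("az",np.degrees(np.arctan2(v[1],v[0])))
m=(r>.1005)&(r<.125)&(p[:,2]>.09)&(p[:,2]<.14); print("ears",[(round(x),round(z,3)) for x,z in zip(a[m],p[m,2])])
# ladle axis line
M=cv2.minAreaRect
d=[d for d in env.outline_of("top","ladle") if abs(d["at"][0]-197)<20][0]; g,_=pts(c,d["mask"]); g=g[(g[:,2]>.138)]
l=cv2.fitLine(g[:,:2].astype(np.float32),cv2.DIST_HUBER,0,.01,.01).ravel(); print("grip az",np.degrees(np.arctan2(l[1],l[0])),l[2:])
save(c,"pailtop.png",(370,160,520,310),4)
go([.504,.239,.25],170)
E
```

```text
roll 301 [ 0.4121858  -0.22353459  0.07831496] ((0.40327736735343933, -0.2115141898393631), (0.17748644948005676, 0.059031374752521515), 59.837890625)
az 173.3453691909946
ears [(68, np.float64(0.103)), (68, np.float64(0.108)), (68, np.float64(0.107)), (69, np.float64(0.105)), (69, np.float64(0.104)), (70, np.float64(0.105)), (70, np.float64(0.103)), (72, np.float64(0.108)), (71, np.float64(0.105)), (73, np.float64(0.103)), (72, np.float64(0.104)), (73, np.float64(0.101)), (74, np.float64(0.105)), (74, np.float64(0.099)), (74, np.float64(0.103)), (76, np.float64(0.103)), (76, np.float64(0.106)), (77, np.float64(0.1)), (77, np.float64(0.101)), (78, np.float64(0.098)), (78, np.float64(0.102)), (79, np.float64(0.1)), (79, np.float64(0.101)), (80, np.float64(0.1)), (80, np.float64(0.099)), (81, np.float64(0.098)), (81, np.float64(0.101)), (82, np.float64(0.097)), (82, np.float64(0.097)), (83, np.float64(0.099)), (83, np.float64(0.098)), (84, np.float64(0.099)), (84, np.float64(0.096)), (86, np.float64(0.101)), (85, np.float64(0.097)), (86, np.float64(0.097)), (88, np.float64(0.098)), (88
[... 264 characters left out ...]
.095)), (97, np.float64(0.092)), (98, np.float64(0.091)), (99, np.float64(0.091)), (99, np.float64(0.093)), (100, np.float64(0.093)), (100, np.float64(0.091)), (102, np.float64(0.092)), (103, np.float64(0.092)), (103, np.float64(0.091)), (104, np.float64(0.093)), (105, np.float64(0.091)), (105, np.float64(0.091)), (106, np.float64(0.091)), (107, np.float64(0.09)), (110, np.float64(0.091)), (111, np.float64(0.091)), (-146, np.float64(0.091)), (-149, np.float64(0.093)), (-150, np.float64(0.09)), (152, np.float64(0.09)), (-154, np.float64(0.093))]
grip az -10.776367 [0.5116812  0.23600678]
pose [ 0.1524 -0.5285  0.2453] [-180.     0.  -163.9] twist 26.1 shift [-0.213   0.8169 -0.0047] len 0.844
```

View pics/pailtop.png

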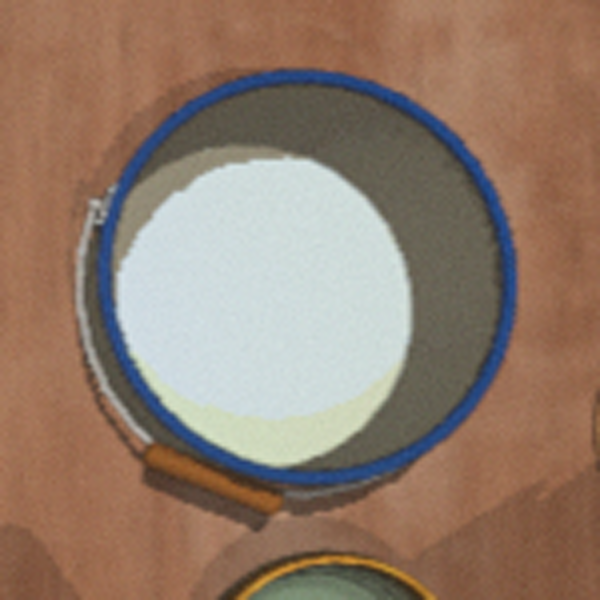

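The view from above shows the roll between (150,455) and (280,500) and an ear at (97,207). That puts the pail's +x at about -19° azimuth. Next I go above the grip.

```bash
python3 -m pendant '[[0.06,0,0,0,6.5],[0.06,0,0,0,6.5],[0.06,0,0,0,6.5],[0.06,0,0,0,6.5],[0.06,-0.01,0.04,0,0],[0.06,-0.01,0.04,0,0],[0.06,-0.01,0.04,0,0],[0.06,-0.01,0.04,0,0],[0.06,-0.01,0.04,0,0],[0.06,-0.01,0.04,0,0]]' 40; python3 -m pendant '[[0.06,-0.01,0.04,0,0],[0.06,-0.01,0.04,0,0],[0.06,-0.01,0.04,0,0],[0.06,-0.01,0.04,0,0],[0.06,-0.01,0.04,0,0],[0.06,-0.01,0.04,0,0],[0.06,-0.01,0.04,0,0],[0.06,-0.01,0.04,0,0],[0.06,-0.01,0.04,0,0],[0.06,-0.01,0.04,0,0]]'; python3 -c "
from h import *
go([.504,.239,.162],169.5); s=env.sense(); print(s['joints'],s['time'])"
```

```text
time: 2.1
ee_pos: [0.2531, -0.3009, 0.2454]
tcp_rot: [-180.0, 0.0, 170.1]
wrist_force: [1.7, 0.0, -0.3]
gripper_width: 0.06
grasp_force: 0.0
time: 3.1
ee_pos: [0.4206, 0.0763, 0.2456]
tcp_rot: [180.0, 0.0, 170.1]
wrist_force: [-0.6, -0.0, 0.7]
gripper_width: 0.0597
grasp_force: 0.0
pose [0.4206 0.0763 0.2456] [180.    0.  170.1] twist 0.6 shift [-0.0524  0.1752  0.0836] len 0.201
[ 3.14629811e+01  5.02567866e-01 -1.03129134e+01  6.09604091e-03
 -7.91356042e+01 -1.31338289e+02] 3.1
```

```bash
python3 -m pendant '[[0.06,-0.013,0.044,0,0.6],[0.06,-0.013,0.044,0,0],[0.06,-0.013,0.044,0,0],[0.06,-0.013,0.043,0,0],[0.06,0,0,0.03,0],[0.06,0,0,0.03,0],[0.06,0,0,0.024,0],[0.06,0,0,0,0]]'; python3 - <<'E'
from h import *
go([.504,.239,.162],169.5)
c=cap("scene"); save(c,"grasp.png",(110,200,260,340),4)
E
```

```text
time: 3.9
ee_pos: [0.5008, 0.2362, 0.1577]
tcp_rot: [-179.7, -0.3, 169.5]
wrist_force: [0.2, -0.2, 0.1]
gripper_width: 0.0602
grasp_force: 0.0
pose [0.5008 0.2362 0.1577] [-179.7   -0.3  169.5] twist -0.0 shift [-0.0026  0.0033 -0.0043] len 0.006
```

View pics/grasp.png

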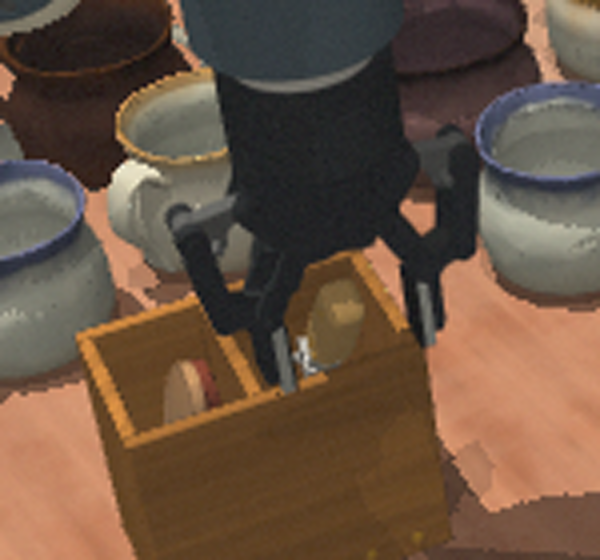

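The fingers straddle the grip at (335,325), with a slight offset to +y to correct before closing.

```bash
python3 -m pendant '[[0.06,-0.002,0.003,-0.004,0],[0.0,0,0,0,0],[0.0,0,0,0,0],[0.0,0,0,0,0],[0.0,0,0,0,0],[0.0,0,0,0,0],[0.0,0,0,0,0]]' 80
```

```text
time: 4.65
ee_pos: [0.5057, 0.2401, 0.1661]
tcp_rot: [179.9, 0.1, 169.5]
wrist_force: [-1.5, 0.8, 5.6]
gripper_width: 0.0175
grasp_force: 78.1
```

```bash
python3 -m pendant '[[0,0,0,-0.01,0],[0,0,0,-0.02,0],[0,0,0,-0.02,0],[0,0,0,-0.02,0],[0,0,0,-0.02,0],[0,0,0,-0.02,0],[0,0,0,-0.02,0],[0,0,0,-0.015,0],[0,0,0,0,0]]'; python3 - <<'E'
from h import *
c=cap("scene"); save(c,"lift.png",(90,130,290,330),3)
print(env.sense()["wrist_force"],env.sense()["wrist_torque"])
E
```

```text
time: 5.55
ee_pos: [0.5058, 0.2399, 0.312]
tcp_rot: [179.9, 0.1, 169.5]
wrist_force: [-0.0, 0.2, -2.5]
gripper_width: 0.0169
grasp_force: 78.2
[-0.01799804  0.28163546 -2.82887091] [0.00251556 0.19425013 0.01461167]
```

View pics/lift.png

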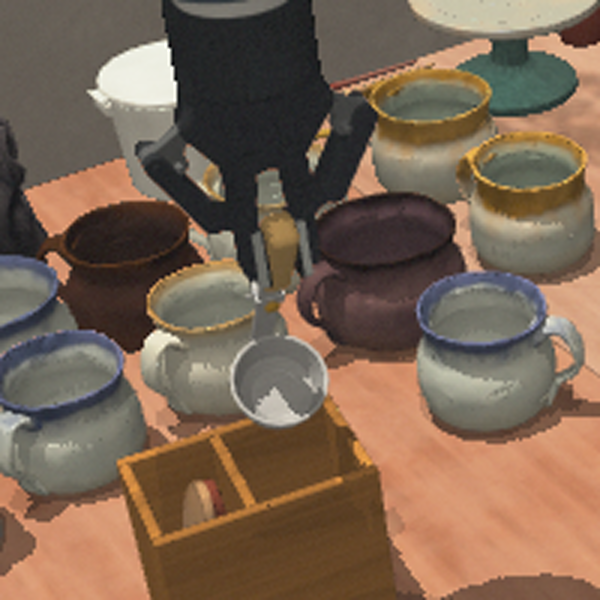

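```bash
cat >> h.py <<'E'
def lad(cam="scene",lean_az=-10.5,show=True):
    s=env.sense(); t=np.array(s["ee_pos"]); c=cap(cam); p,uv=pts(c)
    u=np.array([np.cos(np.radians(lean_az)),np.sin(np.radians(lean_az))]); v=np.array([-u[1],u[0]])
    d=p-t; a=d[:,:2]@u; b=d[:,:2]@v; z=d[:,2]
    m=(abs(b)<.045)&(abs(a)<.16)&(z<.03)&(z>-.2)&(t[2]+z>.14)
    return c,a[m],b[m],z[m],uv[m]
E
python3 - <<'E'
from h import *
for cam in ("scene","top"):
    c,a,b,z,uv=lad(cam); print(cam)
    for lo in range(-200,30,10):
        k=(z*1e3>lo)&(z*1e3<=lo+10)
        if k.sum()>3: print(lo,k.sum(),"a",np.round(np.percentile(a[k],[3,50,97])*1e3),"b",np.round(np.percentile(b[k],[3,50,97])*1e3))
E
```

```text
scene
-160 146 a [45. 62. 73.] b [-15.  -0.  18.]
-150 232 a [30. 71. 81.] b [-21.  -0.  23.]
-140 182 a [34. 77. 86.] b [-25.  -4.  26.]
-130 127 a [50. 74. 85.] b [-27.  -5.  31.]
-120 102 a [63. 75. 82.] b [-23.   0.  25.]
-110 32 a [72. 77. 80.] b [-11.   1.  17.]
-100 18 a [67. 71. 75.] b [-4.  4.  9.]
-90 16 a [61. 63. 66.] b [-4.  2.  7.]
-80 15 a [54. 57. 68.] b [-2.  5.  9.]
-70 19 a [36. 43. 66.] b [-5.  5.  9.]
-60 49 a [35. 39. 53.] b [-6.  4. 10.]
-50 9 a [33. 36. 49.] b [1. 8. 8.]
-40 11 a [12. 13. 18.] b [-4.  3.  8.]
-30 21 a [ 4.  6. 11.] b [-6.  1.  7.]
-20 34 a [-12.  -4.   4.] b [-17.  -1.  16.]
-10 111 a [-15. -10.  -4.] b [-19.   3.  23.]
0 117 a [-17. -11.   1.] b [-20.   7.  23.]
10 131 a [-24. -12.   2.] b [-20.   6.  23.]
20 194 a [-24. -13.  -0.] b [-26.   2.  27.]
top
-160 214 a [44. 56. 66.] b [-13.   3.  18.]
-150 265 a [32. 57. 78.] b [-18.   2.  20.]
-140 60 a [33. 41. 80.] b [-24. -13.  25.]
-130 53 a [48. 72. 86.] b [-28. -23.  -4.]
-120 57 a [60. 76. 91.] b [-27. -16.   6.]
-110 43 a [73. 82. 88.] b [-17.  -4.   6.]
-100 21 a [72. 75. 79.] b [-5. -2.  2.]
-90 14 a [65. 69. 72.] b [-5. -3.  0.]
-80 47 a [56. 73. 79.] b [-6. -1.  8.]
-70 65 a [54. 67. 75.] b [-5.  0.  8.]
-60 70 a [38. 48. 61.] b [-8. -2.  9.]
-50 91 a [36. 45. 57.] b [-6.  1.  8.]
-40 15 a [24. 31. 35.] b [-7. -6.  0.]
-30 18 a [18. 28. 32.] b [-8. -7. -0.]
-20 60 a [16. 26. 31.] b [-8. -4.  8.]
-10 25 a [-12.  20.  24.] b [-13.  -5.   2.]
0 8 a [-12. -11.  -8.] b [-14. -14.  -9.]
10 11 a [-23. -19. -10.] b [-15.  -7.   2.]
20 57 a [-23. -20. -14.] b [-11.  -1.   7.]
```

```bash
cat >> h.py <<'E'
def tilt(cam="scene",az=-10.5):
    c,a,b,z,uv=lad(cam,az)
    # thin stem band: fit line on points between 35 and 100 mm below
    best=[]
    k=(z<-.03)&(z>-.105)&(abs(b)<.012)
    l=cv2.fitLine(np.stack([a[k],z[k]],1).astype(np.float32),cv2.DIST_HUBER,0,.001,.001).ravel()
    print(cam,"tilt deg",round(float(np.degrees(np.arctan2(l[0]*-np.sign(l[1]),abs(l[1])))),1),"at",np.round(l[2:]*1e3,1),k.sum())
    return c
E
python3 -m pendant '[[0,0,0,-0.01,0],[0,0,0,-0.01,0],[0,0,0,0,0],[0,0,0,0,0],[0,0,0,0,0],[0,0,0,0,0],[0,0,0,0,0]]' 20; python3 - <<'E'
from h import *
tilt("scene"); tilt("top"); print(env.sense()["wrist_torque"])
E
```

```text
time: 6.4
ee_pos: [0.5053, 0.2398, 0.33]
tcp_rot: [-180.0, -0.0, 169.5]
wrist_force: [-0.6, -0.9, -2.1]
gripper_width: 0.0172
grasp_force: 78.2
scene tilt deg 38.2 at [ 50.  -68.6] 155
top tilt deg 48.6 at [ 47.2 -49.6] 350
[ 0.0208695   0.13838042 -0.00535157]
```

```bash
python3 -m pendant '[[0.015,0,0,0,0],[0.015,0,0,0,0],[0.015,0,0,0,0]]' 20; python3 - <<'E'
from h import *
tilt("scene"); print(env.sense()["wrist_torque"])
E
```

```text
time: 6.8
ee_pos: [0.5054, 0.2398, 0.3303]
tcp_rot: [180.0, 0.0, 169.5]
wrist_force: [-0.5, -0.4, -2.6]
gripper_width: 0.0173
grasp_force: 78.2
scene tilt deg 37.6 at [ 52.1 -71.2] 155
[0.01868534 0.13536843 0.00917484]
```

```bash
python3 -m pendant '[[0.0176,0,0,0,0],[0.0176,0,0,0,0]]' 20; python3 - <<'E'
from h import *
tilt("scene"); print(env.sense()["wrist_torque"])
E
```

```text
time: 7.05
ee_pos: [0.5053, 0.2398, 0.3303]
tcp_rot: [180.0, -0.0, 169.5]
wrist_force: [-0.6, 0.5, -1.6]
gripper_width: 0.0176
grasp_force: 24.7
scene tilt deg 39.2 at [ 54.4 -74.4] 151
[0.01497856 0.11661264 0.00652322]
```

```bash
python3 - <<'E'
from h import *
th=np.radians(37)
for cam in ("scene","top"):
    c,a,b,z,uv=lad(cam); zg=z-.005
    L=78+1e3*(-a*np.sin(th)+zg*np.cos(th)); X=1e3*(a*np.cos(th)+zg*np.sin(th)); print(cam)
    for lo in range(-92,36,6):
        k=(L>lo)&(L<=lo+6)&(abs(X)<75)&(abs(b)<.02)
        if k.sum()>2: print(lo+3,k.sum(),"x",np.round(np.percentile(X[k],[3,25,75,97]),1),"y",np.round(np.percentile(b[k],[3,97])*1e3))
go([.518,-.234,.33],161)
E
```

```text
scene
-89 170 x [-49.3 -40.3 -27.5 -19.2] y [-14.  18.]
-83 219 x [-54.  -43.5 -20.4 -13.6] y [-19.  19.]
-77 63 x [-61.3 -48.5 -13.9 -10.4] y [-19.  15.]
-71 44 x [-59.6 -17.9 -11.3  -8.7] y [-19.  19.]
-65 57 x [-64.1 -17.2  -9.2  -2.7] y [-17.  19.]
-59 94 x [-64.7 -60.3  -7.9  -3.3] y [-19.  19.]
-53 9 x [-51.8  -4.1  -3.2  -2.6] y [-3.  7.]
-47 6 x [-4.4 -4.  -3.4 -3.1] y [-1.  8.]
-41 8 x [-4.8 -4.4 -3.4 -2.1] y [-5.  8.]
-35 11 x [-4.6 -4.  -3.6 -2. ] y [-4.  8.]
-29 10 x [-4.6 -4.2 -1.5  7.9] y [-3.  8.]
-23 12 x [-4.4 -3.9 -3.1  6.9] y [-3.  8.]
-17 4 x [-3.7 -3.4 -0.5  6.6] y [4. 8.]
-11 5 x [-4.6 -4.   7.   8. ] y [5. 9.]
-5 3 x [-5.  -4.9  1.3  6.6] y [-5.  9.]
1 28 x [-10.6  -5.7   5.4  10.5] y [-6. 11.]
7 35 x [-11.1  -6.6  -3.3   0.9] y [-7. 10.]
13 8 x [-4.1 -3.5 -3.  -2.9] y [-5.  8.]
19 3 x [-4.3 -3.7 -2.6 -2.2] y [5. 8.]
37 4 x [-11.9 -11.8 -11.  -10.1] y [-6.  8.]
top
-89 76 x [-48.1 -42.6 -30.8 -24.1] y [-11.  15.]
-83 213 x [-55.3 -50.  -36.2 -24.6] y [-15.  18.]
-77 73 x [-58.4 -56.5 -49.1  -9.2] y [-18.  19.]
-71 82 x [-60.1 -57.8 -14.4   1.2] y [-18.  19.]
-6
[... 187 characters left out ...]

-41 8 x [-2.   0.6  2.   2.8] y [-5.  1.]
-35 15 x [-1.4  0.8  8.8 16.6] y [-5.  4.]
-29 34 x [ 0.4 13.4 16.3 17.4] y [-5.  8.]
-23 33 x [ 0.1 11.2 13.5 14.9] y [-5.  8.]
-17 39 x [-0.9  5.4 11.3 13.2] y [-5.  8.]
-11 14 x [-1.   1.4 10.5 11.1] y [-6.  6.]
-5 8 x [ 1.3  8.2 12.8 13.7] y [-7.  7.]
1 67 x [-3.8  4.4 12.  15.3] y [-7.  8.]
7 62 x [-4.1  1.2  5.4 14.9] y [-7. 10.]
13 17 x [-0.4  1.2  2.   3.8] y [-5.  8.]
19 20 x [-1.9  1.1  1.8  2.2] y [-5.  7.]
25 8 x [-0.8  0.8  2.1  2.5] y [-5.  1.]
31 8 x [-4.3 -2.7  2.8  4.8] y [-7. -6.]
37 12 x [-3.3  0.1  8.5 10.5] y [-7.  0.]
pose [0.5054 0.2398 0.3303] [-180.    -0.   169.5] twist 8.5 shift [-1.662e-01 -4.439e-01  3.000e-04] len 0.474
```

```bash
python3 -m pendant '[[0.0176,0,0,0,4.3],[0.0176,0,0,0,4.2],[0.0176,-0.007,-0.018,0,0],[0.0176,-0.014,-0.037,0,0],[0.0176,-0.014,-0.037,0,0],[0.0176,-0.014,-0.037,0,0],[0.0176,-0.014,-0.037,0,0],[0.0176,-0.014,-0.037,0,0],[0.0176,-0.014,-0.037,0,0],[0.0176,-0.014,-0.037,0,0]]'; python3 -m pendant '[[0.0176,-0.014,-0.037,0,0],[0.0176,-0.014,-0.037,0,0],[0.0176,-0.014,-0.037,0,0],[0.0176,-0.014,-0.037,0,0],[0.0176,-0.007,-0.018,0,0],[0.0176,0,0,0,0]]'; python3 - <<'E'
from h import *
go([.518,-.234,.33],161)
tilt("top",-19)
E
```

```text
time: 8.2
ee_pos: [0.5138, -0.0585, 0.3307]
tcp_rot: [180.0, 0.0, 161.0]
wrist_force: [1.3, -0.2, -1.9]
gripper_width: 0.0175
grasp_force: 24.3
time: 8.8
ee_pos: [0.519, -0.2368, 0.3297]
tcp_rot: [-179.9, -0.1, 160.8]
wrist_force: [-0.8, -0.3, -2.1]
gripper_width: 0.0174
grasp_force: 24.2
pose [ 0.519  -0.2368  0.3297] [-1.799e+02 -1.000e-01  1.608e+02] twist -0.2 shift [ 0.0018  0.0023 -0.0003] len 0.003Traceback (most recent call last):
  File "<stdin>", line 3, in <module>
  File "h.py", line 37, in tilt
    l=cv2.fitLine(np.stack([a[k],z[k]],1).astype(np.float32),cv2.DIST_HUBER,0,.001,.001).ravel()
      ~~~~~~~~~~~^^^^^^^^^^^^^^^^^^^^^^^^^^^^^^^^^^^^^^^^^^^^^^^^^^^^^^^^^^^^^^^^^^^^^^^
cv2.error: OpenCV(4.12.0) /io/opencv/modules/imgproc/src/linefit.cpp:50: error: (-215:Assertion failed) count > 0 in function 'fitLine2D_wods'
```

```bash
python3 - <<'E'
from h import *
c=cap("top"); s=cap("scene")
a=c["frame"][130:330,350:550]; b=s["frame"][120:320,280:480]
cv2.imwrite("pics/over.png",cv2.resize(np.hstack([a,b])[:,:,::-1],None,fx=2,fy=2,interpolation=cv2.INTER_CUBIC))
E
```

```text
(no output)
```

View pics/over.png

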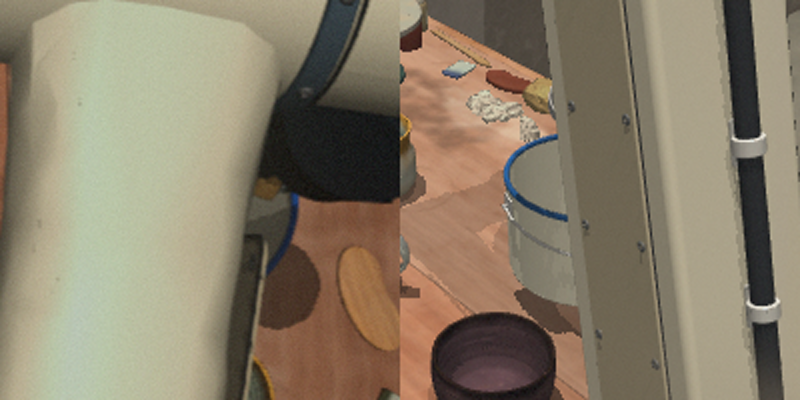

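The arm hides the pail in both views: in the top half only a sliver of rim shows near (290,240), and in the scene half only the rim's left part near (530,170). So I'll lower by geometry and force readings.

```bash
python3 -m pendant '[[0.0176,0.002,0.002,0,0],[0.0176,0,0,0.02,0],[0.0176,0,0,0.02,0],[0.0176,0,0,0.02,0],[0.0176,0,0,0.02,0],[0.0176,0,0,0.02,0],[0.0176,0,0,0.01,0],[0.0176,0,0,0,0]]'; python3 - <<'E'
from h import *
s=env.sense(); print(s["wrist_force"],s["wrist_torque"])
go([.518,-.234,.22],161)
E
```

```text
time: 9.75
ee_pos: [0.518, -0.2302, 0.2191]
tcp_rot: [-180.0, -0.2, 161.1]
wrist_force: [-0.7, 0.1, -2.6]
gripper_width: 0.0175
grasp_force: 24.2
[-0.65057819  0.05411755 -2.594551  ] [-0.00963706  0.07013827  0.00728285]
pose [ 0.518  -0.2302  0.2191] [-180.    -0.2  161.1] twist 0.1 shift [-0.0013 -0.0036 -0.0009] len 0.004
```

```bash
python3 -m pendant '[[0.0176,-0.005,-0.003,-0.003,0],[0.0176,-0.008,0,-0.004,0],[0.0176,-0.008,0,-0.004,0],[0.0176,0,0,0,0]]'; python3 -c "
from h import *
s=env.sense(); print(s['wrist_force'],s['wrist_torque'])"; python3 -m pendant '[[0.0176,-0.008,0,-0.004,0],[0.0176,-0.008,0,-0.004,0],[0.0176,-0.008,0,-0.004,0],[0.0176,0,0,0,0]]'; python3 - <<'E'
from h import *
s=env.sense(); print(s["wrist_force"],s["wrist_torque"])
C=np.array([.5276,-.237]); u=np.array([.9455,-.3256]); d=np.array(s["ee_pos"][:2])-C; print("a",d@u,"b",d@[.3256,.9455])
E
```

```text
time: 10.15
ee_pos: [0.5388, -0.2415, 0.2331]
tcp_rot: [-180.0, 0.2, 161.0]
wrist_force: [-0.5, -0.4, -2.4]
gripper_width: 0.0177
grasp_force: 24.4
[-0.50284611 -0.37181531 -2.37413965] [ 0.01823522  0.08067409 -0.02924231]
time: 10.55
ee_pos: [0.5609, -0.249, 0.2441]
tcp_rot: [-180.0, 0.1, 161.0]
wrist_force: [-0.7, 0.6, -3.1]
gripper_width: 0.018
grasp_force: 24.6
[-0.69227984  0.56075534 -3.06486231] [ 0.08753378  0.11074056 -0.02881031]
a 0.03539777923074883 b -0.0005247988890016917
```

```bash
python3 -m pendant '[[0.0176,-0.008,0,-0.003,0],[0.0176,-0.008,0,-0.003,0],[0.0176,0,0,0,0]]'; python3 -c "
from h import *
s=env.sense(); print(s['wrist_force'],s['wrist_torque'])"; python3 -m pendant '[[0.0176,-0.008,0,0,0],[0.0176,-0.008,0,0,0],[0.0176,0,0,0,0]]'; python3 - <<'E'
from h import *
s=env.sense(); print(s["wrist_force"],s["wrist_torque"])
C=np.array([.5276,-.237]); u=np.array([.9455,-.3256]); d=np.array(s["ee_pos"][:2])-C; print("a",d@u,"b",d@[.3256,.9455])
c=cap("top"); s=cap("scene")
a=c["frame"][130:330,370:570]; b=s["frame"][120:320,280:480]
cv2.imwrite("pics/piv.png",cv2.resize(np.hstack([a,b])[:,:,::-1],None,fx=2,fy=2,interpolation=cv2.INTER_CUBIC))
E
```

```text
time: 10.85
ee_pos: [0.5756, -0.254, 0.2495]
tcp_rot: [180.0, 0.0, 161.0]
wrist_force: [-1.0, -0.6, -0.7]
gripper_width: 0.018
grasp_force: 24.8
[-0.98260482 -0.56386104 -0.67001347] [0.05642703 0.27237482 0.03201713]
time: 11.15
ee_pos: [0.5911, -0.2593, 0.2487]
tcp_rot: [-180.0, -0.0, 161.0]
wrist_force: [0.1, -0.5, -2.2]
gripper_width: 0.0178
grasp_force: 24.9
[ 0.08398705 -0.53418392 -2.21868554] [ 0.0428263   0.29780339 -0.02123824]
a 0.06729575298234891 b -0.00044464300850018996
```

View pics/piv.png

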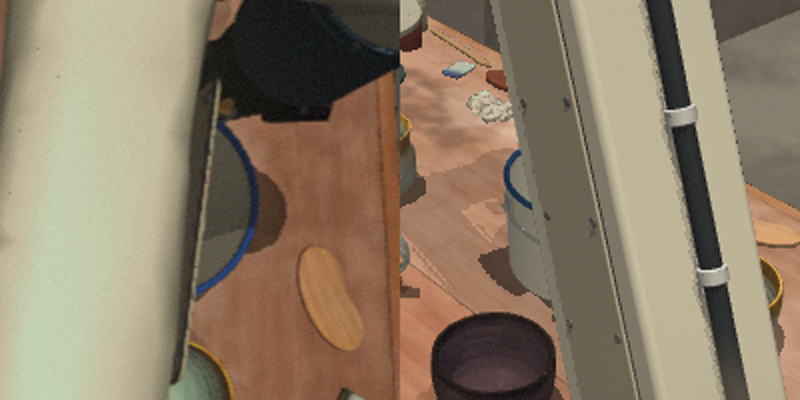

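The top half shows the rim's right arc from (220,125) to (200,290). I'll check from it that the pail hasn't moved, then go on.

```bash
cat >> h.py <<'E'
from scipy.optimize import least_squares
def pail():
    for cam in ("top","scene"):
        c=cap(cam); p,uv=pts(c); rgb=c["frame"][uv[:,1],uv[:,0]].astype(int)
        r=np.hypot(p[:,0]-.5276,p[:,1]+.237)
        m=(p[:,2]>.118)&(p[:,2]<.14)&(rgb[:,2]-rgb[:,0]>25)&(abs(r-.095)<.02); q=p[m]
        if len(q)<20: print(cam,"few"); continue
        f=least_squares(lambda s:np.hypot(q[:,0]-s[0],q[:,1]-s[1])-.0945,[.5276,-.237],loss='soft_l1',f_scale=.002); print(cam,len(q),np.round(f.x,4),np.round(np.linalg.inv(f.jac.T@f.jac).diagonal()**.5*.002,4))
def st():
    s=env.sense(); d=np.array(s["ee_pos"][:2])-[.5276,-.237]
    print("t",s["time"],"a",round(d@[.9455,-.3256],4),"b",round(d@[.3256,.9455],4),"z",round(s["ee_pos"][2],4),"F",np.round(s["wrist_force"],1),"T",np.round(s["wrist_torque"],3),"grip",np.round(s["grasp_force"],1),round(float(s["gripper_width"]),4))
E
python3 -c "
from h import *
pail(); st()"
```

```text
top 240 [ 0.5278 -0.2373] [0.0003 0.0002]
scene 93 [ 0.5258 -0.235 ] [0.0006 0.0004]
t 11.35 a 0.0669 b -0.0004 z 0.2492 F [-0.3 -0.4 -3. ] T [0.027 0.071 0.021] grip 24.9 0.0176
```

```bash
python3 -m pendant '[[0.0176,-0.007,0,0,0],[0.0176,-0.007,0,0,0],[0.0176,0,0,0,0]]'; python3 -c "
from h import *
st()"; python3 -m pendant '[[0.0176,-0.005,0,0,0],[0.0176,-0.0035,0,0,0],[0.0176,0,0,0,0]]'; python3 - <<'E'
from h import *
st(); pail()
E
```

```text
time: 11.65
ee_pos: [0.6043, -0.2639, 0.2487]
tcp_rot: [-180.0, -0.0, 161.0]
wrist_force: [0.1, -0.2, -2.2]
gripper_width: 0.0177
grasp_force: 25.1
t 11.65 a 0.0813 b -0.0005 z 0.2487 F [ 0.1 -0.2 -2.2] T [ 0.128  0.419 -0.013] grip 25.1 0.0177
time: 11.95
ee_pos: [0.6121, -0.2666, 0.249]
tcp_rot: [-180.0, -0.0, 161.0]
wrist_force: [-1.5, 0.7, -2.0]
gripper_width: 0.0181
grasp_force: 25.2
t 11.95 a 0.0895 b -0.0004 z 0.249 F [-1.5  0.7 -2. ] T [ 0.22   0.673 -0.053] grip 25.2 0.0181
top 254 [ 0.5279 -0.2373] [0.0003 0.0002]
scene 57 [ 0.5252 -0.2342] [0.0011 0.0007]
```

```bash
python3 - <<'E'
from h import *
for cam in ("top","scene"):
    c,a,b,z,uv=lad(cam,-19)
    k=(abs(b)<.035); print(cam,k.sum())
    for lo in range(-110,30,10):
        q=k&(z*1e3>lo)&(z*1e3<=lo+10)
        if q.sum()>2: print(lo,q.sum(),"a",np.round(np.percentile(a[q],[3,50,97])*1e3),"b",np.round(np.percentile(b[q],[3,97])*1e3))
    if cam=="top": save(c,"up.png",(410,120,560,270),4)
E
```

```text
top 96
-10 13 a [-14. -13.  -8.] b [-20.  -7.]
0 18 a [-16. -13.  -8.] b [-21.  -3.]
10 16 a [-16. -13. -12.] b [-14.  -1.]
20 48 a [-16. -14.  -4.] b [-21.   3.]
scene 0
```

View pics/up.png

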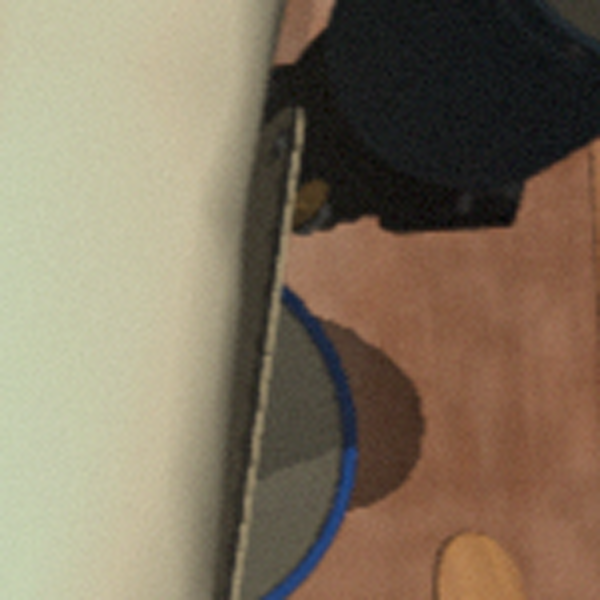

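The grip face at about (310,205) stays at a ≈ -13 mm over its height, so the ladle is upright now and the pail hasn't moved. Next I firm the grip and descend to just above the spring contact.

```bash
python3 -m pendant '[[0.0,0,0,0,0],[0.0,0,0,0,0],[0.0,0.0005,0,0.01,0],[0.0,0,0,0.01,0],[0.0,0,0,0,0]]' 60; python3 -c "
from h import *
st()"
```

```text
time: 12.65
ee_pos: [0.6108, -0.2658, 0.2267]
tcp_rot: [180.0, -0.2, 161.0]
wrist_force: [-0.2, -0.0, -3.7]
gripper_width: 0.0173
grasp_force: 58.9
t 12.65 a 0.0881 b -0.0002 z 0.2267 F [-0.2 -0.  -3.7] T [ 0.033 -0.005 -0.077] grip 58.9 0.0173
```

```bash
python3 -m pendant '[[0.0,-0.0015,0,0.002,0],[0.0,0,0,0.002,0],[0.0,0,0,0,0]]'; python3 -c "
from h import *
st()"; python3 -m pendant '[[0.0,0,0,0.002,0],[0.0,0,0,0.002,0]]'; python3 -c "
from h import *
st()";
```

```text
time: 12.95
ee_pos: [0.612, -0.2666, 0.2249]
tcp_rot: [-180.0, -0.1, 161.0]
wrist_force: [-3.4, 0.9, -2.0]
gripper_width: 0.0176
grasp_force: 59.1
t 12.95 a 0.0894 b -0.0005 z 0.2249 F [-3.4  0.9 -2. ] T [0.636 1.874 0.006] grip 59.1 0.0176
time: 13.15
ee_pos: [0.6126, -0.2669, 0.2217]
tcp_rot: [-180.0, 0.0, 161.0]
wrist_force: [-1.8, 0.6, 0.1]
gripper_width: 0.0171
grasp_force: 59.5
t 13.15 a 0.09 b -0.0006 z 0.2217 F [-1.8  0.6  0.1] T [0.363 1.111 0.014] grip 59.5 0.0171
```

```bash
python3 -m pendant '[[0.0,0,0,0.0015,0],[0.0,0,0,0.001,0]]'; python3 -c "
from h import *
st()"
```

```text
time: 13.35
ee_pos: [0.6129, -0.2669, 0.2193]
tcp_rot: [-180.0, 0.1, 161.0]
wrist_force: [-4.8, 1.2, 3.3]
gripper_width: 0.0174
grasp_force: 59.7
t 13.35 a 0.0904 b -0.0006 z 0.2193 F [-4.8  1.2  3.3] T [ 0.844  1.84  -0.036] grip 59.7 0.0174
```

```bash
python3 -m pendant '[[0.0,0.0007,0,0.001,0],[0.0,0,0,0.001,0]]'; python3 -c "
from h import *
st()"; python3 -m pendant '[[0.0,0,0,0.001,0],[0.0,0,0,0.001,0]]'; python3 -c "
from h import *
st(); pail()"
```

```text
time: 13.55
ee_pos: [0.6124, -0.2668, 0.2176]
tcp_rot: [-180.0, 0.1, 161.0]
wrist_force: [-3.5, 1.4, 4.7]
gripper_width: 0.0174
grasp_force: 59.8
t 13.55 a 0.0899 b -0.0005 z 0.2176 F [-3.5  1.4  4.7] T [ 0.659  1.461 -0.004] grip 59.8 0.0174
time: 13.75
ee_pos: [0.6125, -0.2668, 0.2161]
tcp_rot: [-180.0, 0.1, 161.0]
wrist_force: [-4.1, 1.8, 9.1]
gripper_width: 0.0172
grasp_force: 60.7
t 13.75 a 0.09 b -0.0006 z 0.2161 F [-4.1  1.8  9.1] T [1.111 1.89  0.017] grip 60.7 0.0172
top 294 [ 0.5277 -0.2372] [0.0003 0.0002]
scene 57 [ 0.5242 -0.234 ] [0.0012 0.0008]
```

```bash
python3 -m pendant '[[0.0,0.0003,0,0.001,0],[0.0,0,0,0.001,0]]'; python3 -c "
from h import *
st()"; python3 -m pendant '[[0.0,0,0,0.001,0]]'; python3 -c "
from h import *
st()"
```

```text
time: 14.05
ee_pos: [0.6123, -0.2669, 0.2153]
tcp_rot: [-180.0, 0.2, 161.0]
wrist_force: [-4.2, 2.4, 13.4]
gripper_width: 0.0171
grasp_force: 61.2
t 14.05 a 0.0899 b -0.0007 z 0.2153 F [-4.2  2.4 13.4] T [ 1.217  2.163 -0.013] grip 61.2 0.0171
time: 14.15
ee_pos: [0.6128, -0.2671, 0.2147]
tcp_rot: [-180.0, 0.3, 161.0]
wrist_force: [-3.4, 1.3, 12.2]
gripper_width: 0.0174
grasp_force: 61.0
t 14.15 a 0.0903 b -0.0007 z 0.2147 F [-3.4  1.3 12.2] T [ 0.995  1.832 -0.003] grip 61.0 0.0174
```

```bash
python3 -m pendant '[[0.0,0,0,0.001,0],[0.0,0,0,0,0]]'; python3 -c "
from h import *
st()"; python3 -m pendant '[[0.0,0,0,0.001,0],[0.0,0,0,0,0]]'; python3 -c "
from h import *
st()"
```

```text
time: 14.35
ee_pos: [0.6128, -0.2672, 0.2136]
tcp_rot: [-179.9, 0.3, 161.0]
wrist_force: [-3.2, 1.8, 11.5]
gripper_width: 0.0174
grasp_force: 61.0
t 14.35 a 0.0904 b -0.0008 z 0.2136 F [-3.2  1.8 11.5] T [ 0.758  1.53  -0.016] grip 61.0 0.0174
time: 14.55
ee_pos: [0.6132, -0.2673, 0.2126]
tcp_rot: [-179.9, 0.4, 161.0]
wrist_force: [-1.5, 1.0, 9.9]
gripper_width: 0.0173
grasp_force: 60.8
t 14.55 a 0.0908 b -0.0008 z 0.2126 F [-1.5  1.   9.9] T [ 0.457  1.    -0.008] grip 60.8 0.0173
```

Past the peak, and the force is falling. On to the stop.

```bash
python3 -m pendant '[[0.0,0,0,0.001,0],[0.0,0,0,0.001,0]]'; python3 -c "
from h import *
st()"; python3 -m pendant '[[0.0,0,0,0.001,0],[0.0,0,0,0.001,0]]'; python3 -c "
from h import *
st()"
```

```text
time: 14.75
ee_pos: [0.6133, -0.2673, 0.2108]
tcp_rot: [-179.9, 0.4, 161.0]
wrist_force: [-0.9, 2.3, 9.4]
gripper_width: 0.0175
grasp_force: 60.9
t 14.75 a 0.0909 b -0.0008 z 0.2108 F [-0.9  2.3  9.4] T [ 0.541  1.028 -0.021] grip 60.9 0.0175
time: 14.95
ee_pos: [0.6133, -0.267, 0.2077]
tcp_rot: [-180.0, 0.3, 161.0]
wrist_force: [0.7, -0.5, 6.1]
gripper_width: 0.0173
grasp_force: 60.3
t 14.95 a 0.0908 b -0.0005 z 0.2077 F [ 0.7 -0.5  6.1] T [ 0.154  0.51  -0.034] grip 60.3 0.0173
```

```bash
python3 -m pendant '[[0.0,0,0,0.001,0],[0.0,0,0,0.0005,0]]'; python3 -c "
from h import *
st()"; python3 -m pendant '[[0.0,0,0,0.0005,0],[0.0,0,0,0,0]]'; python3 -c "
from h import *
st()"
```

```text
time: 15.15
ee_pos: [0.6134, -0.2671, 0.2063]
tcp_rot: [-180.0, 0.3, 161.0]
wrist_force: [-0.4, 1.2, 8.5]
gripper_width: 0.0171
grasp_force: 60.6
t 15.15 a 0.0909 b -0.0005 z 0.2063 F [-0.4  1.2  8.5] T [0.558 0.657 0.001] grip 60.6 0.0171
time: 15.35
ee_pos: [0.6138, -0.2672, 0.2058]
tcp_rot: [-180.0, 0.4, 161.0]
wrist_force: [0.9, -0.7, 5.8]
gripper_width: 0.0173
grasp_force: 60.4
t 15.35 a 0.0913 b -0.0005 z 0.2058 F [ 0.9 -0.7  5.8] T [ 0.201  0.2   -0.044] grip 60.4 0.0173
```

```bash
python3 -m pendant '[[0.0,0.0005,0,0.001,0],[0.0,0,0,0,0]]'; python3 -c "
from h import *
st()"; python3 -m pendant '[[0.0,0,0,0.001,0],[0.0,0,0,0,0]]'; python3 -c "
from h import *
st()"
```

```text
time: 15.55
ee_pos: [0.6136, -0.2672, 0.2058]
tcp_rot: [-180.0, 0.5, 161.0]
wrist_force: [1.3, 0.5, 8.9]
gripper_width: 0.0172
grasp_force: 60.8
t 15.55 a 0.0912 b -0.0005 z 0.2058 F [1.3 0.5 8.9] T [ 0.405  0.182 -0.026] grip 60.8 0.0172
time: 15.75
ee_pos: [0.6139, -0.2673, 0.2056]
tcp_rot: [-180.0, 0.6, 161.0]
wrist_force: [-0.1, 1.5, 12.2]
gripper_width: 0.0172
grasp_force: 61.1
t 15.75 a 0.0915 b -0.0005 z 0.2056 F [-0.1  1.5 12.2] T [0.504 0.288 0.049] grip 61.1 0.0172
```

The TCP stands still at 0.2056 while the force rises, so the bridge is on its stop. I'll unload, let go and withdraw upward.

```bash
python3 -m pendant '[[0.0,0,0,-0.0015,0],[0.0,0,0,-0.0015,0],[0.0,0,0,0,0]]'; python3 -c "
from h import *
st()"; python3 -m pendant '[[0.019,0,0,0,0],[0.022,0,0,0,0],[0.03,0,0,0,0],[0.045,0,0,0,0],[0.045,0,0,0,0]]' 20;  python3 -c "
from h import *
st()"; python3 -m pendant '[[0.045,0,0,-0.02,0],[0.045,0,0,-0.03,0],[0.045,0,0,-0.04,0],[0.045,0,0,-0.04,0],[0.045,0,0.03,0,0],[0.045,0,0.04,0,0],[0.045,0,0.04,0,0],[0.045,0,0.04,0,0],[0.045,0,0.04,0,0],[0.045,0,0.04,0,0]]'
```

```text
time: 16.05
ee_pos: [0.6137, -0.267, 0.2057]
tcp_rot: [180.0, 0.4, 161.0]
wrist_force: [5.2, -3.2, 3.1]
gripper_width: 0.0173
grasp_force: 59.9
t 16.05 a 0.0911 b -0.0003 z 0.2057 F [ 5.2 -3.2  3.1] T [-0.748 -1.754  0.052] grip 59.9 0.0173
time: 16.55
ee_pos: [0.6111, -0.2662, 0.2045]
tcp_rot: [180.0, -0.0, 161.0]
wrist_force: [-0.4, -1.0, 0.2]
gripper_width: 0.045
grasp_force: 0.0
t 16.55 a 0.0885 b -0.0004 z 0.2045 F [-0.4 -1.   0.2] T [ 0.029  0.007 -0.016] grip 0.0 0.045
time: 17.55
ee_pos: [0.6864, -0.0472, 0.335]
tcp_rot: [180.0, 0.0, 161.0]
wrist_force: [0.2, -0.1, 0.1]
gripper_width: 0.0452
grasp_force: 0.0
```

```bash
python3 -m pendant '[[0.045,0,0.04,0,0],[0.045,0,0.04,0,0],[0.045,0,0.04,0,0],[0.045,0,0.04,0,0],[0.045,0,0,0,0]]'; python3 - <<'E'
from h import *
st(); pail()
c=cap("top"); s=cap("scene")
a=c["frame"][130:330,360:560]; b=s["frame"][100:300,290:490]
cv2.imwrite("pics/fin.png",cv2.resize(np.hstack([a,b])[:,:,::-1],None,fx=2,fy=2,interpolation=cv2.INTER_CUBIC))
ax=np.array([.6127,-.2663]); u=np.array([.9455,-.3256]); v=np.array([.3256,.9455])
for n,c in (("top",c),("scene",s)):
    p,uv=pts(c); d=p[:,:2]-ax; A=d@u*1e3; B=d@v*1e3; Z=p[:,2]*1e3
    print(n)
    for lo in range(100,250,10):
        q=(abs(B)<14)&(abs(A)<45)&(Z>lo)&(Z<=lo+10)
        if q.sum()>2: print(lo,q.sum(),np.round(np.percentile(A[q],[3,50,97])),np.round(np.percentile(B[q],[3,50,97])),round(Z[q].max()))
E
```

```text
time: 18.05
ee_pos: [0.7393, 0.1084, 0.3303]
tcp_rot: [-179.9, -0.3, 161.3]
wrist_force: [0.9, 0.0, -1.5]
gripper_width: 0.0445
grasp_force: 0.0
t 18.05 a 0.0877 b 0.3955 z 0.3303 F [ 0.9  0.  -1.5] T [-0.023 -0.066  0.02 ] grip 0.0 0.0445
top 981 [ 0.5276 -0.2369] [0.0001 0.0001]
scene 333 [ 0.5265 -0.2356] [0.0002 0.0002]
top
100 24 [-5. -1.  2.] [-14.   5.  13.] 110
110 18 [-5. -0.  3.] [-13.   8.  13.] 120
120 12 [-2.  4. 10.] [-12.  10.  14.] 130
130 57 [-11.  -4.  12.] [-7.  5. 11.] 140
140 18 [-11.  -3.   0.] [-4.  4.  9.] 149
160 3 [-3. -0.  3.] [9. 9. 9.] 165
170 23 [-12. -10.   5.] [-5.  8. 10.] 180
180 32 [-12. -10.   5.] [-6.  7. 10.] 190
190 29 [-12. -10.   8.] [-4.  7. 10.] 200
200 30 [-11. -10.   4.] [-5.  7. 10.] 210
210 33 [-12. -10.   2.] [-6.  5. 10.] 220
220 33 [-11.  -9.   6.] [-5.  7. 10.] 230
230 135 [-10.  -1.   9.] [-7.  1.  9.] 240
scene
100 35 [-7. -1.  6.] [-11.   3.  13.] 110
110 37 [-7.  1.  7.] [-13.   4.  14.] 120
120 31 [-7. -1.  7.] [-14.   4.  14.] 130
130 34 [-12.  -4.  11.] [-7.  5. 11.] 140
140 26 [-10.  -3.   1.] [-6.  2.  7.] 150
150 19 [-7. -2.  1.] [-5. -1.  8.] 160
160 22 [-12.  -6.   4.] [-4.  6. 10.] 170
170 29 [-14.  -9.   0.] [-7.  4. 11.] 180
180 34 [-16.  -9.   1.] [-6.  4. 11.] 188
190 33 [-16.  -9.   6.] [-5.  5. 11.] 200
200 40 [-15. -10.   4.] [-5.  5. 11.] 210
210 36 [-12.  -8.   4.] [-5.  5. 11.] 220
220 35 [-14.  -7.   6.] [-5.  6. 11.] 230
230 42 [-11.  -4.   9.] [-5.  3. 10.] 238
```

View pics/fin.png

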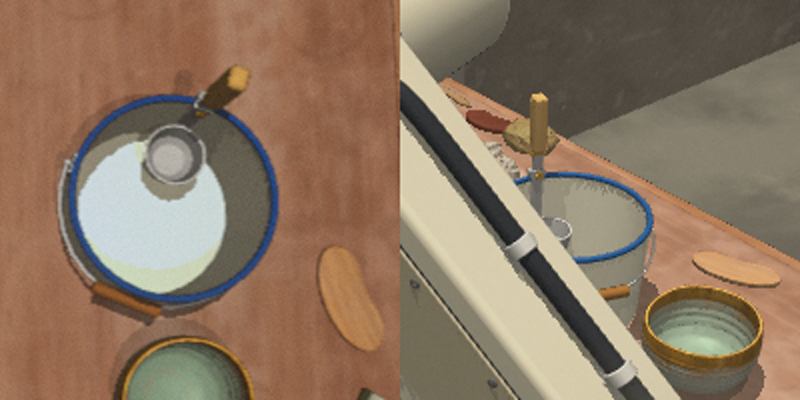

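The ladle hangs upright on the free side, with the hook over the rim at (203,103) and the bowl inside at (175,155). The pail and the other pots are where they stood, and the gripper is clear.

```bash
python3 -c "
from bench import env
print(env.hand_in())"
```

```text
the job is handed in; nothing more can be done
None
```

The ladle hangs upright in the pail, with its bowl inside and its hook pressed to its stop over the rim on the side away from the bail; I let go, the pail had not moved, and the job is handed in.

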